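# Set the portioning guide's sprung stop from the gauge

### The arm

A 6-joint arm with a two-finger parallel gripper is mounted at the origin on the work surface. World frame = base frame: x ahead of the robot, y to its left, z up, the work surface at z = 0. Lengths are in m, angles in degrees, forces in N, time in s.
With the tool pointing down it reaches from about 0.3 to 0.95 m from the base axis. Payload 3.1 kg.
Tool frame: the origin (TCP) lies at the very end of the fingers, on their centre line; the grasp point (between the pads) lies 19 mm behind it; z points along the fingers, y is the line along which they close (so a half turn about z gives the same grasp; the last joint's range is limited). The gripper opens to 85 mm and grips with 20 to 120 N. Pads are 22 mm wide; open, the fingers measure 114 mm over their backs; the gripper's body (76 mm by 85 mm) begins 54 mm behind the grasp point. The pads swing forward as they close: fully open they stand 13 mm farther back than shut.
Start: joints at [62.126, 17.653, 93.61, -0, 68.738, -3.994], TCP at [0.253, 0.571, 0.231] pointing down, gripper open.
Joint ranges: [-175.34, 175.34], [-45.06, 112.39], [2.9, 150.54], [-68.45, 248.45], [3.09, 151.38], [-168.51, 168.51]. Speed limits (degrees/s): [159.86, 159.86, 180, 180, 180, 180].

### API

Orientations are given as [roll, pitch, yaw] about the fixed x, y, z axes, in that order (R = Rz(yaw) Ry(pitch) Rx(roll)).
In Python, from bench import bot gives the robot as it stands. The module is installed in compiled form; this text tells all that it offers.
- The arm moves only by the shell command python3 -m inch 'ROWS'. ROWS is JSON, a list of rows, each an object with "translation": the shift along the tool's x, y, z scaled (see below), a list of three; "rotation": the turn, a rotation vector about the tool's x, y, z scaled (see below), a list of three; "claw": the closure, from -1 (fully open) to 1 (shut). A call has 1 to 10 rows; each row is the pose to reach, as a shift and turn from the pose commanded when the call began, along the tool's axes at that moment; what a row does not reach only later rows make up. The controller multiplies each number of a shift by 250 mm and each number of a turn by 60 degrees. A row lasts 1/8 s, in which the tool goes at most 62.5 mm and 10.7 degrees, less where a joint would pass 70% of its speed; a pose out of reach is approached as far as the arm can. A call with a number of a shift or a turn outside -1 to 1 is refused whole. A call with a gripper value outside its range is refused whole. The fingers move at their own pace and stop on an object; the grip force is fixed at half the most. Time passes only in rows, so rows that repeat a pose let the fingers close. It gives the time, the measured TCP pose, the force, the opening and the grip force at its end, in the units of the state.
- bot.sense(): the state, without advancing time (a new reading comes with each control period).
- bot.grab_frame(name): name is "side" or "top"; returns a dict with "pixels" (480x640x3 uint8, red, green, blue), "fovy" (degrees; the focal length in pixels is half the picture's height over the tangent of half this angle, whatever the lens; pixels are square), "cx", "cy" (the principal point, pixels), "rvec" (rotation vector, rad) and "tvec" (3), from world to camera coordinates, as OpenCV has them. Camera axes: x right, y down, z forward; pixel columns grow to the right and rows downward; lengths in m; the calibration is good to about 2 mm. A picture is of the moment at which its call begins. There is no depth.
- bot.job_done(): hands the job in; it is judged then, once.
The state is a dict: "clock": time; "qpos": joint angles; "dq": joint speeds; "joint_torque": joint torques, N m; "tcp_pos": TCP position; "orientation": TCP orientation; "force": force on the tool from outside, world axes, zero at the start; "wrist_torque": the same for the moment, N m; "grip_width": finger opening in m; "gripper_force": force on a finger pad.
Only numpy, scipy, OpenCV 4.12 (cv2) and the standard library are available. Lean on these libraries where they do the work, as an engineer would, in place of code of your own. Each camera call takes 0.05 s, during which the arm holds its last target. There are 200 camera calls.

### The job

Lay the metal gauge flat on the counter, flush against the edge of the white portioning board on the side where the dark metal lug sticks out, with its green zero end butted against that lug, and let go of it. Then, by its blue handle, pull the board's spring-return stop out until its yellow pointer is level with the gauge's red mark, and finish while still holding it there. Leave the gauge lying as placed and do not disturb the other things on the counter.

Things in the scene. Friction and masses are not known exactly. Their poses are not given: they have to be found in the camera images.
- guide: White plastic board fixed to the counter, 320 (x) x 100 (y) x 16 mm high; origin at the centre of its underside, x along its length. The gauge goes against its long face at y = +50 mm, which looks towards the robot. Low steel bars near both ends of its top reach 30 mm above the counter.
- lug (a point): Middle, at counter height, of the end face that the gauge's green end butts against: the +x face (board's axes) of a dark steel lug, 30 x 40 x 16 mm high, that sticks out of the board's long face. It lies at x = -130, y = +70 mm of the board.
- stop: Spring-return stop: aluminium sledge 75 x 85 mm, top 28.5 mm above the counter, with an upright 5 mm steel plate (top 50 mm above the counter) in line with the pointer. Slides along the board's +x, from home to 130 mm out. The spring pulls it home with 4 N at home, rising 50 N/m (8.5 N at 90 mm); let go, it returns.
- handle (a point): Middle of the upper part of the blue upright handle on the stop, 68 mm above the counter. The handle is 20 (board's x) x 30 (board's y) mm, from 28.5 to 83.5 mm above the counter, on the board's centre line, 45 mm to +x of the pointer and 32 mm clear of the steel plate.
- pointer (a point): Tip of the stop's small yellow pointer (5 mm wide), at the board's edge y = +50 mm, 20 mm above the counter; at x = -105 mm of the board when the stop is home, moving along +x with it.
- gauge: Loose grey metal straightedge 280 (x) x 50 (y) x 6 mm with an upright black grip in the middle, 26 (x) x 16 (y) mm, top 46 mm above the underside; about 0.25 kg. Origin at the centre of its underside, green zero end at x = -140 mm. In place its x points along the board's +x and its origin is at x = +10, y = +75 mm of the board.
- gauge_zero (a point): Middle of the gauge's green zero end, on its underside.
- gauge_far (a point): Middle of the gauge's other end, on its underside.
- mark (a point): Middle of the red mark, a 6 mm wide stripe across the gauge's blade, set 65 to 115 mm from the zero end and not to be moved (it cannot be pushed by hand); on top of the blade, 8 mm above the gauge's underside. Axes as the gauge's.
- bottle_a: Water bottle with a red cap, 74 mm across, 260 mm tall; origin under its centre. Leave alone.
- bottle_b: A second such bottle. Leave alone.
- cup: Black cup, 72 mm across the rim, 100 mm tall; origin under its centre. Leave alone.
- tray: White plastic tray 170 x 240 x 50 mm holding two 70 mm tall jars; origin under its centre. Leave alone.

How it is judged:
By the outcome, as a careful person would: the job done as asked, in the order asked, and still so for the second after the job is handed in, while the arm keeps its last pose, push and grip.
It also fails if it takes over 64 s, if anything falls off the work surface, if the arm or the gripper's body presses on something with over 40 N, if the wrist force passes 120 N, or if a joint passes its speed limit or range.

## Working session

There is one attempt and no reset: what is moved stays moved. The work goes in short steps, Python scripts to look and compute and a shell command to move; the robot and the scene stay as the last step left them, time stands still between calls to the robot, and variables do not carry over. Pictures are saved under pics/ and viewed, at most 10 in all, crops included, and the job is handed in when it is done.

```bash
mkdir -p pics; cat > h.py <<'E'
import numpy as np,cv2,json
from bench import bot
from scipy.spatial.transform import Rotation as R
def cam(n,save=None):
    f=bot.grab_frame(n)
    fl=240/np.tan(np.radians(f["fovy"])/2)
    K=np.array([[fl,0,f["cx"]],[0,fl,f["cy"]],[0,0,1]])
    if save: cv2.imwrite("pics/"+save,f["pixels"][:,:,::-1])
    return f["pixels"],K,cv2.Rodrigues(np.array(f["rvec"],float))[0],np.array(f["tvec"],float).ravel()
def ray(K,Rm,t,uv,z):
    d=Rm.T@np.linalg.inv(K)@np.array([uv[0],uv[1],1.]);c=-Rm.T@t
    return c+d*(z-c[2])/d[2]
def proj(K,Rm,t,P):
    P=np.atleast_2d(P);q=(K@(Rm@P.T+t[:,None])).T;return q[:,:2]/q[:,2:]
E
python3 - <<'E'
from h import *
for n in("top","side"):
    p,K,Rm,t=cam(n,n+"1.png"); print(n,K[0,0],K[:2,2],-Rm.T@t,Rm.round(3).tolist())
print(bot.sense())
E
```

```text
top 516.4911191879215 [321.94995583 235.27392889] [ 0.46279136 -0.04808568  1.49010789] [[-0.017, -1.0, 0.001], [-0.996, 0.017, -0.087], [0.087, -0.002, -0.996]]
side 503.79341531630024 [318.10239395 244.42612704] [-0.06470298 -0.81536486  0.92590218] [[0.776, -0.631, -0.011], [-0.411, -0.493, -0.767], [0.478, 0.6, -0.642]]
{'clock': 0.1, 'qpos': array([ 6.21264396e+01,  1.77006601e+01,  9.36831300e+01, -3.30269971e-04,
        6.87380201e+01, -3.99221188e+00]), 'dq': array([ 0.03707378, -0.12337746, -0.21588815,  0.04715482, -0.04602818,
       -0.04136484]), 'joint_torque': array([-6.52554136e-04, -4.16410840e+01, -2.77644110e+01, -1.27867420e-04,
        4.11417554e-03,  7.76998732e-07]), 'tcp_pos': array([0.25268555, 0.57081307, 0.23014198]), 'orientation': array([-1.79878464e+02, -8.17373361e-03,  1.56118763e+02]), 'force': array([ 0.1607894 ,  0.38360784, -0.78052116]), 'wrist_torque': array([0.03858947, 0.0376039 , 0.04372067]), 'gripper_force': 0.0, 'grip_width': 0.08537590295716939}
```

View pics/top1.png

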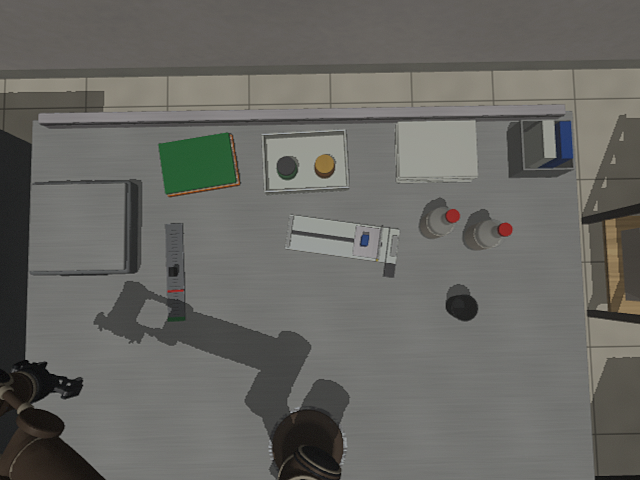

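View pics/side1.png

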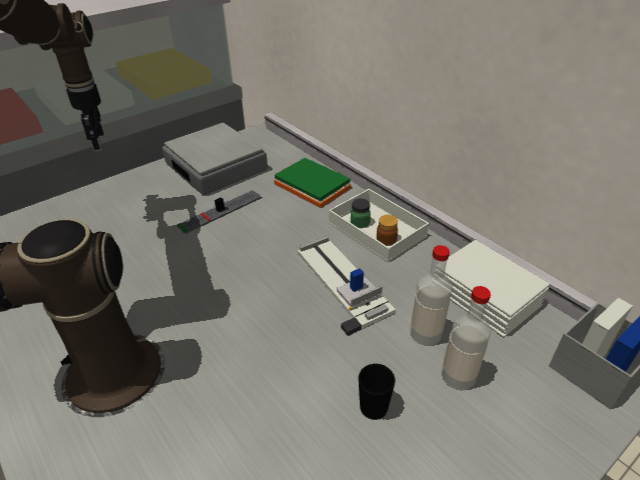

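The top view shows the board centred near (343,238) px, with the lug at (390,269) and the blue handle at (365,239). The gauge stands at x≈175, green end at row 319, far end at row 223 and red mark at row 291. The side view shows both objects unobstructed. Next I take zoomed crops to pick corners.

```bash
python3 - <<'E'
import cv2,numpy as np
a=cv2.imread("pics/top1.png");b=cv2.imread("pics/side1.png")
def crop(i,x,y,w,h,s):
    c=cv2.resize(i[y:y+h,x:x+w],None,fx=s,fy=s,interpolation=cv2.INTER_CUBIC)
    for k in range(0,w,10): cv2.putText(c,str(x+k),(k*s,8),0,.3,(0,0,255)); cv2.line(c,(k*s,10),(k*s,16),(0,0,255))
    for k in range(0,h,10): cv2.putText(c,str(y+k),(0,k*s+4),0,.3,(0,0,255)); cv2.line(c,(20,k*s),(26,k*s),(0,0,255))
    return c
A=crop(a,280,205,130,80,6); cv2.imwrite("pics/c1.png",A)
B=crop(b,290,230,115,110,5); G=crop(a,155,215,40,110,5)
cv2.imwrite("pics/c2.png",np.hstack([B,G]))
E
```

```text
(no output)
```

View pics/c1.png

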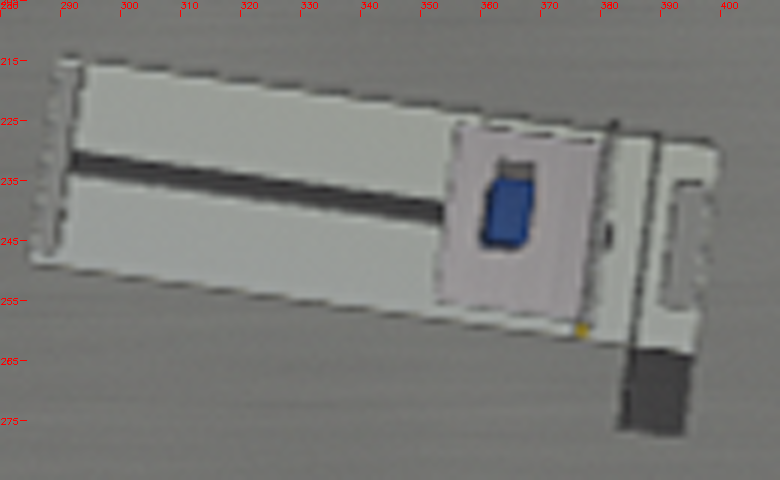

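View pics/c2.png

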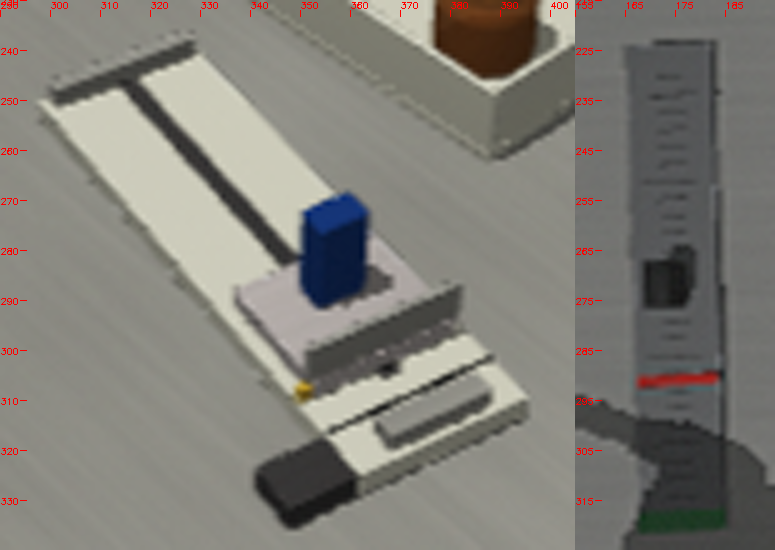

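The crops resolve the board corners, lug, pointer (377,260 top) and gauge corners to about half a pixel. I fit the poses from both views.

```bash
cat > fit.py <<'E'
from h import *
from scipy.optimize import least_squares
cams={}
for n in("top","side"): cams[n]=cam(n)[1:]
def fit(obs,x0):
    def res(x,full=False):
        r=[]
        for n,uv,P in obs:
            c,s=np.cos(x[2]),np.sin(x[2]); p=np.array(P)/1000
            W=[x[0]+c*p[0]-s*p[1],x[1]+s*p[0]+c*p[1],p[2]]
            r.append(proj(*cams[n],W)[0]-uv)
        return np.array(r) if full else np.ravel(r)
    s=least_squares(res,x0,loss="soft_l1"); return s.x,res(s.x,True)
E
python3 - <<'E'
from fit import *
T=lambda x,y:("top",np.array([280+x/6-.42,205+y/6-.42]))
S=lambda x,y:("side",np.array([290+x/5-.4,230+y/5-.4]))
G=lambda x,y:("top",np.array([155+(x-575)/5-.4,215+y/5-.4]))
b=[(*T(32,262),(160,50,16)),(*T(718,142),(-160,-50,16)),(*T(695,353),(-160,50,16)),(*T(617,430),(-130,90,16)),(*T(685,434),(-160,90,16)),(*T(630,346),(-130,50,16)),(*T(582,330),(-105,50,20)),
(*S(40,102),(160,50,16)),(*S(528,400),(-160,-50,16)),(*S(358,480),(-160,50,16)),(*S(258,470),(-130,90,16)),(*S(293,513),(-160,90,16)),(*S(320,432),(-130,50,16)),(*S(303,390),(-105,50,20))]
x,r=fit(b,[.45,-.1,1.45]); print(x,np.degrees(x[2]));print(r.round(1).tolist())
xt,_=fit(b[:7],x);xs,_=fit(b[7:],x);print(xt,xs)
c,s=np.cos(x[2]),np.sin(x[2]);M=np.array([[c,-s],[s,c]])
print("gauge target",x[:2]+M@[.01,.075],"handle home",x[:2]+M@[-.06,0])
g=[(*G(637,530),(-140,25,6)),(*G(725,527),(-140,-25,6)),(*G(625,45),(140,25,6)),(*G(715,40),(140,-25,6))]
y,r=fit(g,[.5,.4,0]);print(y,np.degrees(y[2]));print(r.round(1).tolist())
for uv in(G(637,382),G(720,378)): print("mark",ray(*cams["top"],uv[1],.008))
q=G(665,283)[1]; print("grip top",ray(*cams["top"],q,.046))
for P in((-140,25,6),(-140,-25,6),(140,25,6),(140,-25,6)):
    c,s=np.cos(y[2]),np.sin(y[2]);print("side px",proj(*cams["side"],[y[0]+(c*P[0]-s*P[1])/1e3,y[1]+(s*P[0]+c*P[1])/1e3,.006]))
E
```

```text
[ 0.58067351 -0.10972271  1.41698603] 81.18731904035674
[[-0.4, -0.0], [0.7, 0.7], [0.2, 0.1], [1.0, -0.3], [0.1, 0.5], [0.6, -0.2], [0.0, 1.2], [-0.3, -0.9], [0.7, -1.2], [0.7, -1.2], [-0.5, -0.9], [-0.6, -1.1], [1.2, 0.2], [-1.0, 0.9]]
[ 0.58120043 -0.10870403  1.41953163] [ 0.57942268 -0.11153892  1.41420264]
gauge target [ 0.50809097 -0.08835042] handle home [ 0.57148124 -0.16901438]
[0.49554167 0.37219625 0.03028301] 1.735088583208459
[[0.0, 0.4], [0.0, 0.2], [0.3, -0.4], [-0.4, -0.2]]
mark [0.43977213 0.39313844 0.008     ]
mark [0.44122875 0.34581231 0.008     ]
grip top [0.49502523 0.36669904 0.046     ]
side px [[176.40820184 223.5475865 ]]
side px [[184.70047922 231.27640025]]
side px [[252.82072754 188.97865442]]
side px [[261.77919853 195.42496227]]
```

```bash
cat > go.py <<'E'
import sys
from h import *
def go(x,y,z,psi):
    s=bot.sense(); Rc=R.from_euler("xyz",s["orientation"],degrees=True)
    Rt=R.from_euler("xyz",[180,0,psi],degrees=True)
    d=Rc.inv().apply(np.array([x,y,z])-s["tcp_pos"])/.25
    r=np.degrees((Rc.inv()*Rt).as_rotvec())/60
    print("t",s["clock"],"tcp",s["tcp_pos"].round(4),"ori",s["orientation"].round(2),"F",s["force"].round(1),"w",round(s["grip_width"],4),s["gripper_force"]);print("T",d.round(4),"Rv",r.round(4))
if __name__=="__main__": go(*map(float,sys.argv[1:]))
E
python3 go.py .4955 .371 .12 91.7
```

```text
t 0.2 tcp [0.2528 0.5711 0.2305] ori [-179.92   -0.    156.12] F [-0.1 -0.3  0.3] w 0.0856 0.0
T [-1.2116 -0.3381  0.4424] Rv [-1.3000e-03  7.0000e-04  1.0737e+00]
```

```bash
python3 -m inch '[{"translation":[-0.2,-0.05,0.05],"rotation":[0,0,0.17],"claw":-1},{"translation":[-0.4,-0.11,0.1],"rotation":[0,0,0.34],"claw":-1},{"translation":[-0.6,-0.17,0.15],"rotation":[0,0,0.51],"claw":-1},{"translation":[-0.8,-0.22,0.2],"rotation":[0,0,0.68],"claw":-1},{"translation":[-0.8,-0.22,0.2],"rotation":[0,0,0.8],"claw":-1},{"translation":[-0.8,-0.22,0.2],"rotation":[0,0,0.8],"claw":-1}]'; python3 go.py .4955 .371 .12 91.7
```

```text
clock: 0.95
tcp_pos: [0.414, 0.4395, 0.1808]
orientation: [-179.9, 0.0, 108.1]
force: [-0.4, -0.6, -0.3]
grip_width: 0.0856
gripper_force: 0.0
t 0.95 tcp [0.414  0.4395 0.1808] ori [-1.7995e+02  1.0000e-02  1.0812e+02] F [-0.4 -0.6 -0.3] w 0.0856 0.0
T [-0.3617  0.2247  0.2431] Rv [-0.0008  0.0003  0.2736]
```

```bash
python3 -m inch '[{"translation":[-0.18,0.112,0.12],"rotation":[0,0,0.15],"claw":-1},{"translation":[-0.362,0.225,0.243],"rotation":[0,0,0.274],"claw":-1},{"translation":[-0.362,0.225,0.243],"rotation":[0,0,0.274],"claw":-1},{"translation":[-0.362,0.225,0.243],"rotation":[0,0,0.274],"claw":-1}]'; python3 - <<'E'
from h import *
from go import go
p,K,Rm,t=cam("side")
c=cv2.resize(p[120:260,120:300],None,fx=4,fy=4,interpolation=cv2.INTER_CUBIC)
cv2.imwrite("pics/s2.png",c[:,:,::-1])
go(.4955,.371,.018,91.7)
# predicted grip-box top corners
y=[.4955,.3722,.0303]
for a,b in((13,8),(13,-8),(-13,-8),(-13,8)):
  for z in(6,46):
    W=[y[0]+(a-y[2]*b)/1e3,y[1]+(y[2]*a+b)/1e3,z/1e3]; print(a,b,z,((proj(K,Rm,t,W)[0]-[120,120])*4).round())
E
```

```text
clock: 1.45
tcp_pos: [0.4948, 0.3724, 0.1206]
orientation: [-180.0, -0.0, 91.8]
force: [0.7, -0.4, 0.6]
grip_width: 0.0852
gripper_force: 0.0
t 1.5 tcp [0.4949 0.373  0.1213] ori [ 1.7996e+02 -6.0000e-02  9.1830e+01] F [ 0.8 -0.2 -0.1] w 0.0855 0.0
T [-0.0085  0.002   0.4131] Rv [ 0.0007 -0.001   0.0022]
13 8 6 [411. 345.]
13 8 46 [404. 303.]
13 -8 6 [422. 354.]
13 -8 46 [415. 312.]
-13 -8 6 [394. 367.]
-13 -8 46 [386. 325.]
-13 8 6 [382. 358.]
-13 8 46 [375. 316.]
```

View pics/s2.png

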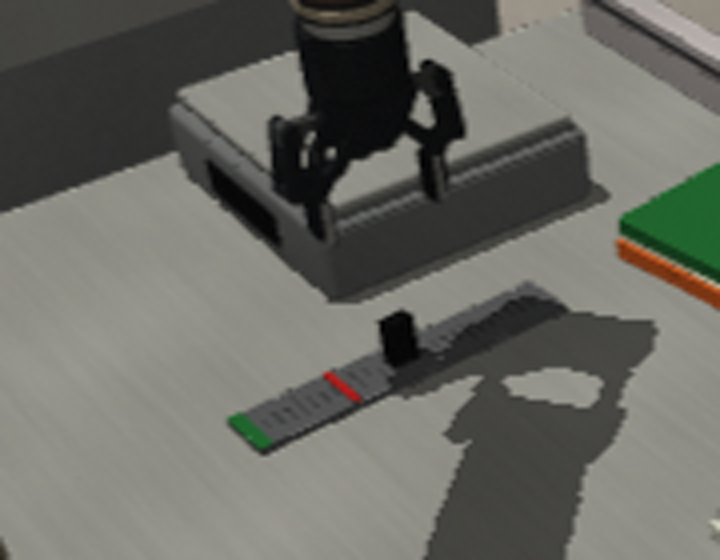

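The side crop shows the grip at crop px (378–420, 310–367), within 1 px of the prediction. The fingers sit above it, spread along the gauge, so I descend.

```bash
python3 -m inch '[{"translation":[-0.006,0.002,0.14],"rotation":[0,0,0],"claw":-1},{"translation":[-0.006,0.002,0.28],"rotation":[0,0,0],"claw":-1},{"translation":[-0.006,0.002,0.36],"rotation":[0,0,0],"claw":-1},{"translation":[-0.006,0.002,0.41],"rotation":[0,0,0],"claw":-1},{"translation":[-0.006,0.002,0.41],"rotation":[0,0,0],"claw":-1},{"translation":[-0.006,0.002,0.41],"rotation":[0,0,0],"claw":-0.3},{"translation":[-0.006,0.002,0.41],"rotation":[0,0,0],"claw":0.2},{"translation":[-0.006,0.002,0.41],"rotation":[0,0,0],"claw":1},{"translation":[-0.006,0.002,0.41],"rotation":[0,0,0],"claw":1},{"translation":[-0.006,0.002,0.41],"rotation":[0,0,0],"claw":1}]'; python3 -m inch '[{"translation":[0,0,0],"rotation":[0,0,0],"claw":1},{"translation":[0,0,0],"rotation":[0,0,0],"claw":1},{"translation":[0,0,0],"rotation":[0,0,0],"claw":1}]'; python3 go.py .4955 .371 .12 91.7
```

```text
clock: 2.75
tcp_pos: [0.4964, 0.3706, 0.0189]
orientation: [179.9, -0.0, 91.7]
force: [0.2, 0.1, 5.0]
grip_width: 0.0248
gripper_force: 60.5
clock: 3.12
tcp_pos: [0.4964, 0.3706, 0.0189]
orientation: [179.9, -0.0, 91.7]
force: [-0.5, 0.1, 4.9]
grip_width: 0.0248
gripper_force: 60.6
t 3.125 tcp [0.4964 0.3706 0.0189] ori [ 1.7994e+02 -4.0000e-02  9.1670e+01] F [-0.5  0.1  4.9] w 0.0248 60.58183193206787
T [ 0.002  -0.0033 -0.4046] Rv [ 0.0011 -0.0006 -0.0004]
```

```bash
python3 -m inch '[{"translation":[0,0,-0.1],"rotation":[0,0,0],"claw":1},{"translation":[0,0,-0.25],"rotation":[0,0,0],"claw":1},{"translation":[0,0,-0.42],"rotation":[0,0,0],"claw":1},{"translation":[-0.15,0,-0.42],"rotation":[0,0,-0.12],"claw":1},{"translation":[-0.3,-0.01,-0.42],"rotation":[0,0,-0.24],"claw":1},{"translation":[-0.45,-0.03,-0.42],"rotation":[0,0,-0.36],"claw":1},{"translation":[-0.6,-0.05,-0.42],"rotation":[0,0,-0.48],"claw":1},{"translation":[-0.75,-0.08,-0.42],"rotation":[0,0,-0.6],"claw":1},{"translation":[-0.9,-0.1,-0.42],"rotation":[0,0,-0.7],"claw":1},{"translation":[-0.95,-0.12,-0.42],"rotation":[0,0,-0.75],"claw":1}]'; python3 - <<'E'
from h import *
from go import go
b=np.array([.5807,-.1097]);a=np.radians(81.2);M=np.array([[np.cos(a),-np.sin(a)],[np.sin(a),np.cos(a)]])
p=b+M@[.030,.095];print(p,b+M@[.01,.075]);go(*p,.12,171.1)
E
```

```text
clock: 4.38
tcp_pos: [0.4712, 0.1298, 0.1217]
orientation: [-179.8, -0.1, 136.7]
force: [0.4, 0.2, -2.3]
grip_width: 0.0252
gripper_force: 59.6
[ 0.49140788 -0.06551949] [ 0.50811273 -0.08834378]
t 4.375 tcp [0.4712 0.1298 0.1217] ori [-1.7985e+02 -7.0000e-02  1.3668e+02] F [ 0.4  0.2 -2.3] w 0.0252 59.64536011219025
T [-0.5947 -0.5129  0.0076] Rv [-0.0021 -0.0019 -0.5736]
```

```bash
python3 -m inch '[{"translation":[-0.1,-0.085,0],"rotation":[0,0,-0.1],"claw":1},{"translation":[-0.2,-0.17,0],"rotation":[0,0,-0.2],"claw":1},{"translation":[-0.3,-0.255,0],"rotation":[0,0,-0.3],"claw":1},{"translation":[-0.4,-0.34,0],"rotation":[0,0,-0.4],"claw":1},{"translation":[-0.5,-0.425,0],"rotation":[0,0,-0.5],"claw":1},{"translation":[-0.57,-0.49,0.01],"rotation":[0,0,-0.56],"claw":1},{"translation":[-0.595,-0.513,0.01],"rotation":[0,0,-0.575],"claw":1},{"translation":[-0.595,-0.513,0.01],"rotation":[0,0,-0.575],"claw":1},{"translation":[-0.595,-0.513,0.01],"rotation":[0,0,-0.575],"claw":1}]'; python3 - <<'E'
from h import *
from go import go
p,K,Rm,t=cam("side")
c=cv2.resize(p[160:360,210:430],None,fx=3.5,fy=2.8,interpolation=cv2.INTER_CUBIC)
c=cv2.resize(p[170:340,220:420],None,fx=3.5,fy=3.5,interpolation=cv2.INTER_CUBIC)
p2=cam("top")[0]
cv2.imwrite("pics/s3.png",c[:,:,::-1]); cv2.imwrite("pics/t3.png",p2[:,:,::-1])
go(.4914,-.0655,.025,171.1)
E
```

```text
clock: 5.5
tcp_pos: [0.4926, -0.0626, 0.1203]
orientation: [180.0, -0.0, 171.2]
force: [-0.2, -0.3, -2.0]
grip_width: 0.0249
gripper_force: 59.7
t 5.6 tcp [ 0.4928 -0.0625  0.1204] ori [ 1.7999e+02 -2.0000e-02  1.7122e+02] F [-0.   0.7 -3.1] w 0.0251 59.662907123565674
T [ 0.0038 -0.0127  0.3818] Rv [ 0.0002 -0.0003  0.0021]
```

View pics/s3.png

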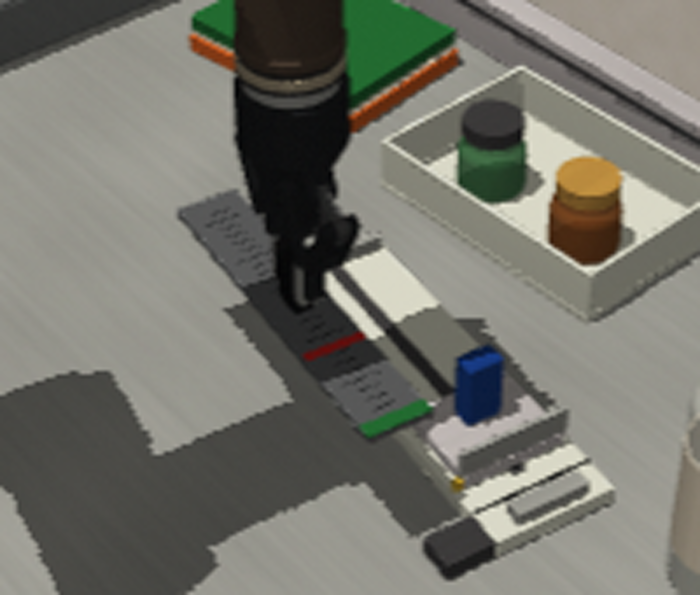

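The side crop shows the gauge held level above the counter beside the board, with the green end towards the lug. I lower it with clearance from both faces.

```bash
python3 -m inch '[{"translation":[0.004,-0.013,0.1],"rotation":[0,0,0],"claw":1},{"translation":[0.004,-0.013,0.2],"rotation":[0,0,0],"claw":1},{"translation":[0.004,-0.013,0.28],"rotation":[0,0,0],"claw":1},{"translation":[0.004,-0.013,0.34],"rotation":[0,0,0],"claw":1},{"translation":[0.004,-0.013,0.385],"rotation":[0,0,0],"claw":1},{"translation":[0.004,-0.013,0.396],"rotation":[0,0,0],"claw":1},{"translation":[0.004,-0.013,0.396],"rotation":[0,0,0],"claw":1},{"translation":[0.004,-0.013,0.396],"rotation":[0,0,0],"claw":1}]'; python3 - <<'E'
from fit import *
from go import go
go(.5081,-.0883,.020,171.2)
p=cam("top")[0]
# red mark & green end centroids in top view
hsv=cv2.cvtColor(p,cv2.COLOR_RGB2HSV).astype(int);H,S,V=hsv[...,0],hsv[...,1],hsv[...,2]
roi=np.zeros(H.shape,bool);roi[235:320,260:410]=1
for n,m,z in(("red",((H<8)|(H>172))&(S>120),.008),("green",(H>45)&(H<80)&(S>90),.006),("yellow",(H>18)&(H<32)&(S>110),.020)):
    ys,xs=np.nonzero(m&roi);print(n,len(xs))
    if len(xs):
        uv=[xs.mean(),ys.mean()];W=ray(*cams["top"],uv,z);a=np.radians(81.2)
        d=W[:2]-[.5807,-.1097];print(uv,W,"board",np.cos(a)*d[0]+np.sin(a)*d[1],-np.sin(a)*d[0]+np.cos(a)*d[1])
cv2.imwrite("pics/t4.png",cv2.resize(p[200:290,270:410],None,fx=5,fy=5,interpolation=cv2.INTER_CUBIC)[:,:,::-1])
E
```

```text
clock: 6.6
tcp_pos: [0.4923, -0.0666, 0.0222]
orientation: [-180.0, 0.1, 171.2]
force: [-0.6, 0.0, -2.2]
grip_width: 0.0247
gripper_force: 59.7
t 6.7 tcp [ 0.4921 -0.0666  0.0221] ori [-1.7999e+02  8.0000e-02  1.7118e+02] F [ 1.  -0.4 -1.3] w 0.0251 59.687610268592834
T [-0.0765 -0.0758  0.0087] Rv [-0.0001  0.0013 -0.0004]
red 0
green 58
[np.float64(374.2241379310345), np.float64(276.3448275862069)] [ 0.47130083 -0.19929777  0.006     ] board -0.1052795780588638 0.0944041762332278
yellow 4
[np.float64(376.5), np.float64(259.5)] [ 0.51888171 -0.20558753  0.02      ] board -0.10421610463733562 0.04642114998074473
```

View pics/t4.png

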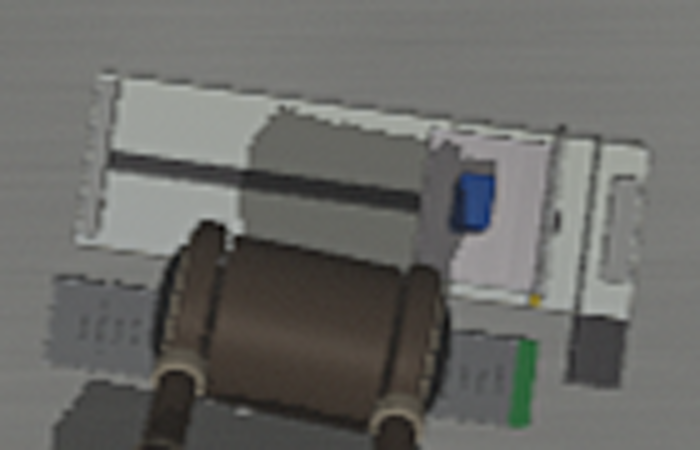

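The top crop shows the gauge parallel to the board, its inner edge about 19 mm from the board and its green end about 20 mm from the lug. I lower it almost to the counter and creep towards the board.

```bash
python3 -m inch '[{"translation":[-0.03,0,0.009],"rotation":[0,0,0],"claw":1},{"translation":[-0.055,0,0.009],"rotation":[0,0,0],"claw":1},{"translation":[-0.064,0,0.009],"rotation":[0,0,0],"claw":1},{"translation":[-0.064,0,0.009],"rotation":[0,0,0],"claw":1}]'; python3 -m inch '[{"translation":[-0.004,0,0],"rotation":[0,0,0],"claw":1},{"translation":[-0.008,0,0],"rotation":[0,0,0],"claw":1},{"translation":[-0.008,0,0],"rotation":[0,0,0],"claw":1}]';  python3 -m inch '[{"translation":[-0.004,0,0],"rotation":[0,0,0],"claw":1},{"translation":[-0.006,0,0],"rotation":[0,0,0],"claw":1},{"translation":[-0.006,0,0],"rotation":[0,0,0],"claw":1}]'
```

```text
clock: 7.25
tcp_pos: [0.5076, -0.069, 0.0193]
orientation: [-180.0, 0.0, 171.2]
force: [-0.4, 1.2, -2.7]
grip_width: 0.025
gripper_force: 59.7
clock: 7.62
tcp_pos: [0.5093, -0.0692, 0.0193]
orientation: [-180.0, 0.0, 171.2]
force: [0.2, -1.3, -1.9]
grip_width: 0.0247
gripper_force: 59.7
clock: 8.0
tcp_pos: [0.5109, -0.0695, 0.0193]
orientation: [-180.0, 0.0, 171.2]
force: [1.1, 0.3, -1.8]
grip_width: 0.0245
gripper_force: 59.7
```

```bash
for i in 1 2 3; do python3 -m inch '[{"translation":[-0.003,0,0],"rotation":[0,0,0],"claw":1},{"translation":[-0.006,0,0],"rotation":[0,0,0],"claw":1},{"translation":[-0.006,0,0],"rotation":[0,0,0],"claw":1}]' | grep -E "tcp|force:|ori"; done
```

```text
tcp_pos: [0.5117, -0.0696, 0.0191]
orientation: [180.0, -0.1, 171.2]
force: [-1.1, 0.3, -1.6]
gripper_force: 59.7
tcp_pos: [0.5119, -0.0696, 0.019]
orientation: [180.0, -0.2, 171.2]
force: [-4.9, -0.4, 1.3]
gripper_force: 60.2
tcp_pos: [0.512, -0.0696, 0.019]
orientation: [180.0, -0.4, 171.2]
force: [-7.6, 0.1, 6.3]
gripper_force: 60.7
```

```bash
python3 -m inch '[{"translation":[0.006,-0.02,0],"rotation":[0,0,0],"claw":1},{"translation":[0.006,-0.04,0],"rotation":[0,0,0],"claw":1},{"translation":[0.006,-0.06,0],"rotation":[0,0,0],"claw":1},{"translation":[0.006,-0.06,0],"rotation":[0,0,0],"claw":1}]'; for i in 1 2 3 4; do python3 -m inch '[{"translation":[0,-0.004,0],"rotation":[0,0,0],"claw":1},{"translation":[0,-0.007,0],"rotation":[0,0,0],"claw":1},{"translation":[0,-0.007,0],"rotation":[0,0,0],"claw":1}]' | grep -E "tcp|force:|ori"; done
```

```text
clock: 9.62
tcp_pos: [0.5096, -0.0839, 0.019]
orientation: [179.9, -0.2, 171.1]
force: [-5.0, 3.3, 1.3]
grip_width: 0.0251
gripper_force: 60.2
tcp_pos: [0.5095, -0.085, 0.019]
orientation: [179.9, -0.2, 171.1]
force: [-4.2, 3.6, 1.6]
gripper_force: 60.2
tcp_pos: [0.5092, -0.0868, 0.019]
orientation: [179.9, -0.2, 171.1]
force: [-4.4, 4.9, 1.9]
gripper_force: 60.2
tcp_pos: [0.5091, -0.0877, 0.019]
orientation: [179.8, -0.2, 171.1]
force: [-3.3, 7.4, 2.1]
gripper_force: 60.2
tcp_pos: [0.509, -0.0878, 0.0191]
orientation: [179.7, -0.2, 171.1]
force: [-2.1, 14.3, 3.8]
gripper_force: 60.4
```

```bash
python3 -m inch '[{"translation":[-0.006,0.003,0.002],"rotation":[0,0,0],"claw":1},{"translation":[-0.008,0.006,0.004],"rotation":[0,0,0],"claw":1},{"translation":[-0.008,0.006,0.004],"rotation":[0,0,0],"claw":1}]'; python3 -m inch '[{"translation":[0,0,0],"rotation":[0,0,0],"claw":0.2},{"translation":[0,0,0],"rotation":[0,0,0],"claw":-0.3},{"translation":[0,0,0],"rotation":[0,0,0],"claw":-1},{"translation":[0,0,0],"rotation":[0,0,0],"claw":-1},{"translation":[0,0,0],"rotation":[0,0,0],"claw":-1},{"translation":[0,0,0],"rotation":[0,0,0],"claw":-1}]';python3 -m inch '[{"translation":[0,0,-0.1],"rotation":[0,0,0],"claw":-1},{"translation":[0,0,-0.3],"rotation":[0,0,0],"claw":-1},{"translation":[0.2,0,-0.5],"rotation":[0,0,0],"claw":-1},{"translation":[0.4,0,-0.5],"rotation":[0,0,0],"claw":-1},{"translation":[0.4,0.15,-0.5],"rotation":[0,0,0],"claw":-1},{"translation":[0.4,0.15,-0.5],"rotation":[0,0,0],"claw":-1}]'
python3 - <<'E'
from fit import *
from go import go
p=cam("top")[0];q=cam("side")[0]
A=cv2.resize(p[205:285,275:405],None,fx=6,fy=6,interpolation=cv2.INTER_CUBIC)
cv2.imwrite("pics/t5.png",A[:,:,::-1])
B=cv2.resize(q[225:345,260:410],None,fx=5,fy=5,interpolation=cv2.INTER_CUBIC)
cv2.imwrite("pics/s5.png",B[:,:,::-1])
go(.5715,-.169,.15,81.2)
E
```

```text
clock: 11.5
tcp_pos: [0.5091, -0.0877, 0.019]
orientation: [179.8, -0.5, 171.1]
force: [-10.1, 8.7, 14.6]
grip_width: 0.0249
gripper_force: 61.9
clock: 12.25
tcp_pos: [0.5126, -0.0905, 0.0182]
orientation: [-180.0, 0.0, 171.2]
force: [0.4, 1.2, 0.1]
grip_width: 0.0849
gripper_force: 0.0
clock: 13.0
tcp_pos: [0.4191, -0.0369, 0.1436]
orientation: [180.0, 0.1, 171.3]
force: [0.8, -1.1, 0.8]
grip_width: 0.0855
gripper_force: 0.0
t 13.2 tcp [ 0.42   -0.0386  0.1433] ori [-1.7998e+02  1.0000e-02  1.7118e+02] F [ 0.5  0.1 -0.3] w 0.0852 0.0
T [-0.6787 -0.4223 -0.0263] Rv [-1.0000e-04  5.0000e-04  1.4997e+00]
```

View pics/t5.png

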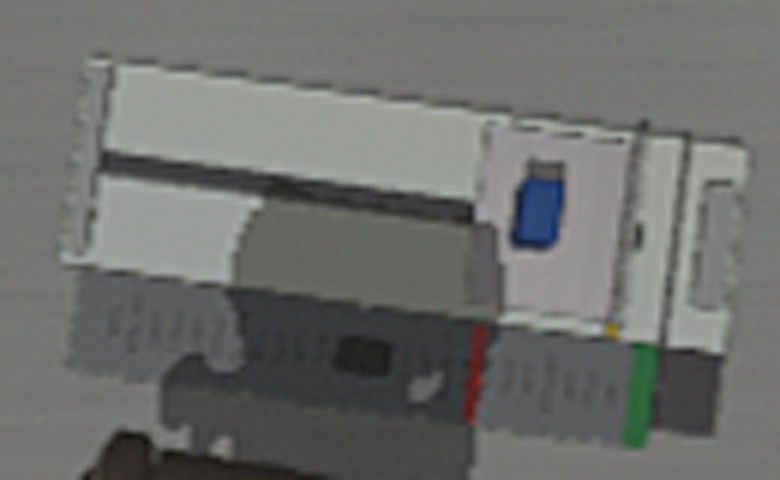

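View pics/s5.png

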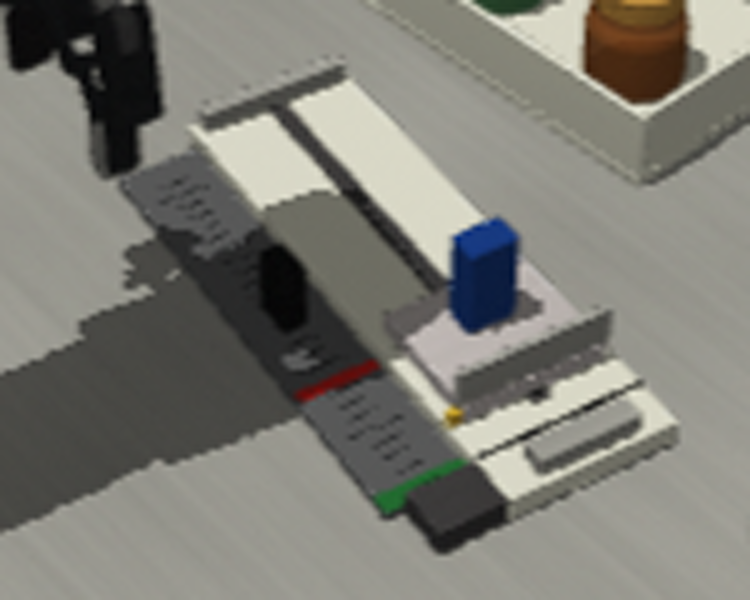

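Both views show the gauge lying flat, flush with the board and with its green end against the lug. The red mark is at crop px (475,372) in the top view and the pointer at (612,331). Now I measure mark, pointer and handle numerically.

```bash
cat > meas.py <<'E'
from fit import *
a=np.radians(81.2);M=np.array([[np.cos(a),-np.sin(a)],[np.sin(a),np.cos(a)]]);b0=np.array([.5807,-.1097])
def meas():
    for n,roi in(("top",(205,285,275,405)),("side",(225,345,260,410))):
        p,*c=cam(n);r0,r1,c0,c1=roi
        hsv=cv2.cvtColor(p,cv2.COLOR_RGB2HSV).astype(int)[r0:r1,c0:c1];H,S,V=hsv[...,0],hsv[...,1],hsv[...,2]
        for k,m,z in(("red",((H<6)|(H>174))&(S>130),.008),("green",(H>45)&(H<80)&(S>90),.0065),("yellow",(H>18)&(H<30)&(S>110),.020),("blue",(H>105)&(H<125)&(S>120),.068)):
            ys,xs=np.nonzero(m)
            if len(xs)<2: print(n,k,len(xs));continue
            w=S[ys,xs];uv=[c0+(xs*w).sum()/w.sum(),r0+(ys*w).sum()/w.sum()];W=ray(*c,uv,z)
            print(n,k,len(xs),np.round(uv,1),"world",W.round(4),"board",(M.T@(W[:2]-b0)).round(4))
if __name__=="__main__": meas()
E
python3 meas.py; python3 -m inch '[{"translation":[0,0,0],"rotation":[0,0,0.15],"claw":-1},{"translation":[0,0,0],"rotation":[0,0,0.3],"claw":-1},{"translation":[0,0,0],"rotation":[0,0,0.45],"claw":-1},{"translation":[0,0,0],"rotation":[0,0,0.6],"claw":-1},{"translation":[0,0,0],"rotation":[0,0,0.75],"claw":-1},{"translation":[0,0,0],"rotation":[0,0,0.9],"claw":-1},{"translation":[0,0,0],"rotation":[0,0,0.95],"claw":-1},{"translation":[0,0,0],"rotation":[0,0,0.95],"claw":-1}]'; python3 go.py .5715 -.169 .15 81.2
```

```text
top red 23 [353.6 266.7] world [ 0.4999 -0.1408  0.008 ] board [-0.0431  0.0751]
top green 62 [381.5 270.1] world [ 0.4888 -0.2206  0.0065] board [-0.1236  0.0738]
top yellow 4 [376.5 259.5] world [ 0.5188 -0.2056  0.02  ] board [-0.1042  0.0465]
top blue 75 [364.5 239.9] world [ 0.5717 -0.1687  0.068 ] board [-0.0596 -0.0002]
side red 43 [326.9 300.7] world [ 0.4975 -0.1423  0.008 ] board [-0.045   0.0772]
side green 70 [345.8 303. ] world [ 0.5296 -0.1774  0.0065] board [-0.0748  0.0401]
side yellow 19 [366.4 272.3] world [ 0.6356 -0.1387  0.02  ] board [-0.0202 -0.0587]
side blue 236 [356.3 279.5] world [ 0.5618 -0.1776  0.068 ] board [-0.0699  0.0083]
clock: 14.4
tcp_pos: [0.4195, -0.0384, 0.1431]
orientation: [-180.0, -0.0, 114.2]
force: [0.5, 0.1, -0.3]
grip_width: 0.086
gripper_force: 0.0
t 14.4 tcp [ 0.4195 -0.0384  0.1431] ori [-1.7998e+02 -1.0000e-02  1.1419e+02] F [ 0.5  0.1 -0.3] w 0.086 0.0
T [-0.7257  0.3403 -0.0278] Rv [-4.000e-04 -1.000e-04  5.499e-01]
```

```bash
python3 -m inch '[{"translation":[-0.1,0.05,-0.028],"rotation":[0,0,0.15],"claw":-1},{"translation":[-0.25,0.11,-0.028],"rotation":[0,0,0.3],"claw":-1},{"translation":[-0.4,0.18,-0.028],"rotation":[0,0,0.45],"claw":-1},{"translation":[-0.55,0.26,-0.028],"rotation":[0,0,0.55],"claw":-1},{"translation":[-0.68,0.32,-0.028],"rotation":[0,0,0.55],"claw":-1},{"translation":[-0.726,0.34,-0.028],"rotation":[0,0,0.55],"claw":-1},{"translation":[-0.726,0.34,-0.028],"rotation":[0,0,0.55],"claw":-1},{"translation":[-0.726,0.34,-0.028],"rotation":[0,0,0.55],"claw":-1}]'; python3 go.py .5715 -.169 .046 81.2
```

```text
clock: 15.4
tcp_pos: [0.57, -0.1679, 0.1498]
orientation: [-179.9, -0.0, 81.2]
force: [-0.2, 0.4, -0.6]
grip_width: 0.0853
gripper_force: 0.0
t 15.4 tcp [ 0.57   -0.1679  0.1498] ori [-1.7988e+02 -4.0000e-02  8.1210e+01] F [-0.2  0.4 -0.6] w 0.0853 0.0
T [-0.0039  0.0074  0.4151] Rv [-0.0021 -0.0007  0.0002]
```

```bash
python3 -m inch '[{"translation":[-0.004,0.007,0.12],"rotation":[0,0,0],"claw":-1},{"translation":[-0.004,0.007,0.24],"rotation":[0,0,0],"claw":-1},{"translation":[-0.004,0.007,0.34],"rotation":[0,0,0],"claw":-1},{"translation":[-0.004,0.007,0.41],"rotation":[0,0,0],"claw":-1},{"translation":[-0.004,0.007,0.41],"rotation":[0,0,0],"claw":-1},{"translation":[-0.004,0.007,0.41],"rotation":[0,0,0],"claw":-0.4},{"translation":[-0.004,0.007,0.41],"rotation":[0,0,0],"claw":0},{"translation":[-0.004,0.007,0.41],"rotation":[0,0,0],"claw":1},{"translation":[-0.004,0.007,0.41],"rotation":[0,0,0],"claw":1},{"translation":[-0.004,0.007,0.41],"rotation":[0,0,0],"claw":1}]'; python3 -m inch '[{"translation":[0,0,0],"rotation":[0,0,0],"claw":1},{"translation":[0,0,0],"rotation":[0,0,0],"claw":1}]'; python3 meas.py
```

```text
clock: 16.65
tcp_pos: [0.5691, -0.1694, 0.0485]
orientation: [-179.5, -0.0, 81.2]
force: [-10.0, 1.4, 10.0]
grip_width: 0.0291
gripper_force: 61.0
clock: 16.9
tcp_pos: [0.5691, -0.1694, 0.0485]
orientation: [-179.5, -0.0, 81.2]
force: [-10.0, 2.1, 10.2]
grip_width: 0.0292
gripper_force: 61.0
top red 0
top green 16 [382.5 263.9] world [ 0.5064 -0.2238  0.0065] board [-0.1241  0.056 ]
top yellow 4 [376.5 259.5] world [ 0.5188 -0.2057  0.02  ] board [-0.1043  0.0465]
top blue 0
side red 43 [326.8 300.7] world [ 0.4974 -0.1423  0.008 ] board [-0.045   0.0773]
side green 52 [342.1 321.9] world [ 0.4817 -0.2182  0.0065] board [-0.1224  0.0812]
side yellow 21 [367.1 272.1] world [ 0.6373 -0.1395  0.02  ] board [-0.0208 -0.0605]
side blue 188 [358.2 279.2] world [ 0.566  -0.1799  0.068 ] board [-0.0716  0.0038]
```

```bash
python3 -m inch '[{"translation":[0.02,-0.008,-0.005],"rotation":[0,0,0],"claw":1},{"translation":[0.05,-0.008,-0.005],"rotation":[0,0,0],"claw":1},{"translation":[0.08,-0.008,-0.005],"rotation":[0,0,0],"claw":1},{"translation":[0.11,-0.008,-0.005],"rotation":[0,0,0],"claw":1},{"translation":[0.14,-0.008,-0.005],"rotation":[0,0,0],"claw":1},{"translation":[0.17,-0.008,-0.005],"rotation":[0,0,0],"claw":1},{"translation":[0.2,-0.008,-0.005],"rotation":[0,0,0],"claw":1},{"translation":[0.23,-0.008,-0.005],"rotation":[0,0,0],"claw":1},{"translation":[0.23,-0.008,-0.005],"rotation":[0,0,0],"claw":1},{"translation":[0.23,-0.008,-0.005],"rotation":[0,0,0],"claw":1}]'; cat > m2.py <<'E'
from meas import *
s=bot.sense();print("tcp travel along board x from grasp",M.T@(s["tcp_pos"][:2]-[.5691,-.1694]))
for n in("top","side"):
    p,*c=cam(n);hsv=cv2.cvtColor(p,cv2.COLOR_RGB2HSV).astype(int);H,S=hsv[...,0],hsv[...,1]
    for k,bx,by,z,hh in(("red",-.045,.075,.008,lambda:((H<6)|(H>174))&(S>130)),("yellow",-.046,.05,.020,lambda:(H>16)&(H<32)&(S>90))):
        e=proj(*c,[*(b0+M@[bx,by]),z])[0];yy,xx=np.mgrid[:480,:640]
        m=hh()&(np.hypot(xx-e[0],yy-e[1])<14);ys,xs=np.nonzero(m)
        if len(xs)<2: print(n,k,len(xs),e);continue
        w=S[ys,xs];uv=[(xs*w).sum()/w.sum(),(ys*w).sum()/w.sum()];W=ray(*c,uv,z)
        print(n,k,len(xs),np.round(uv,1),"board",(M.T@(W[:2]-b0)).round(4))
E
python3 m2.py
```

```text
clock: 18.35
tcp_pos: [0.5776, -0.1146, 0.0485]
orientation: [-179.7, 0.2, 81.2]
force: [-2.1, -6.1, -2.2]
grip_width: 0.0288
gripper_force: 60.8
tcp travel along board x from grasp [ 5.53710583e-02 -4.60562326e-05]
top red 6 [354.5 260. ] board [-0.0431  0.0559]
top yellow 4 [357.2 257.1] board [-0.0489  0.047 ]
side red 44 [326.9 300.7] board [-0.0451  0.0773]
side yellow 13 [338.2 293.9] board [-0.0492  0.0467]
```

```bash
python3 - <<'E'
from fit import *
from scipy.ndimage import map_coordinates as mc
from scipy.ndimage import gaussian_filter1d as gf
def prof(img,c,o,yaw,y0s,z,lo,hi):
    xs=np.arange(lo,hi,.25)/1000;out=[]
    for y0 in y0s:
        W=np.c_[o[0]+np.cos(yaw)*xs-np.sin(yaw)*y0,o[1]+np.sin(yaw)*xs+np.cos(yaw)*y0,np.full(len(xs),z)]
        uv=proj(*c,W);out.append([mc(img[...,k].astype(float),[uv[:,1],uv[:,0]],order=1) for k in range(3)])
    return xs*1000,np.mean(out,0)
ys=np.linspace(-.02,.02,9)
for n in("top","side"):
    img=cv2.imread(f"pics/{n}1.png")[:,:,::-1].astype(float);c=cams[n];o=[.4955,.3722];yaw=.0303
    x,P=prof(img,c,o,yaw,ys,.006,-155,-115);g=P[1]-(P[0]+P[2])/2;g=np.clip(g-5,0,None)
    print(n,"green half-level",x[g>g.max()/2][[0,-1]])
    x,P=prof(img,c,o,yaw,ys,.008,-90,-30);r=np.clip(P[0]-(P[1]+P[2])/2-12,0,None);print(" red",(x*r).sum()/r.sum(),x[r>r.max()/2][[0,-1]])
    x,P=prof(img,c,o,yaw,ys,.006,125,155);d=gf(np.abs(np.gradient(P.mean(0))),4);print(" far edge",x[d.argmax()])
# placed, current frames, board frame
a=np.radians(81.2);o=[.5807,-.1097]
for n in("top","side"):
    p,*c=cam(n);p=p.astype(float);yb=np.linspace(.06,.09,7) if n=="side" else np.linspace(.053,.06,4)
    x,P=prof(p,c,o,a,yb,.006,-145,-105);g=np.clip(P[1]-(P[0]+P[2])/2-5,0,None);print(n,"placed green",x[g>g.max()/2][[0,-1]])
    x,P=prof(p,c,o,a,yb,.008,-70,-20);r=np.clip(P[0]-(P[1]+P[2])/2-12,0,None);print(" red",(x*r).sum()/r.sum(),x[r>r.max()/2][[0,-1]])
    x,P=prof(p,c,o,a,np.linspace(.046,.051,4),.020,-75,-20);r=np.clip((P[0]+P[1])/2-P[2]-25,0,None);print(" yellow",(x*r).sum()/r.sum(),x[r>r.max()/2][[0,-1]])
    if n=="side": cv2.imwrite("pics/s6.png",p[:,:,::-1])
E
```

```text
top green half-level [-139.75 -129.25]
 red -54.66978649792866 [-57.5 -52. ]
 far edge 140.75
side green half-level [-141.75 -130.5 ]
 red -56.93044770248361 [-60.25 -53.5 ]
 far edge 137.0
top placed green [-129. -118.]
 red -43.0882726292908 [-45.75 -40.5 ]
 yellow -48.81817077788259 [-50.  -47.5]
side placed green [-123.5  -117.75]
 red -45.05424905561838 [-48.5  -41.75]
 yellow -50.12852285862765 [-54.75 -45.5 ][ WARN:0@3.459] global loadsave.cpp:1063 imwrite_ Unsupported depth image for selected encoder is fallbacked to CV_8U.
```

```bash
python3 -m inch '[{"translation":[0.01,0,0],"rotation":[0,0,0],"claw":1},{"translation":[0.0205,0,0],"rotation":[0,0,0],"claw":1},{"translation":[0.0205,0,0],"rotation":[0,0,0],"claw":1},{"translation":[0.0205,0,0],"rotation":[0,0,0],"claw":1}]'; python3 m2.py; python3 - <<'E'
from h import *
q=cam("side")[0]
B=cv2.resize(q[255:335,280:390],None,fx=7,fy=7,interpolation=cv2.INTER_CUBIC)
cv2.imwrite("pics/s7.png",B[:,:,::-1])
E
```

```text
clock: 19.25
tcp_pos: [0.5784, -0.1097, 0.0485]
orientation: [-179.7, 0.2, 81.2]
force: [-2.5, -6.3, -2.0]
grip_width: 0.0294
gripper_force: 60.7
tcp travel along board x from grasp [ 6.03977719e-02 -6.93247094e-05]
top red 5 [354.4 260.2] board [-0.0429  0.0565]
top yellow 4 [355.5 257. ] board [-0.044   0.0475]
side red 44 [326.9 300.7] board [-0.0451  0.0772]
side yellow 14 [337.3 292.7] board [-0.0446  0.0463]
```

View pics/s7.png

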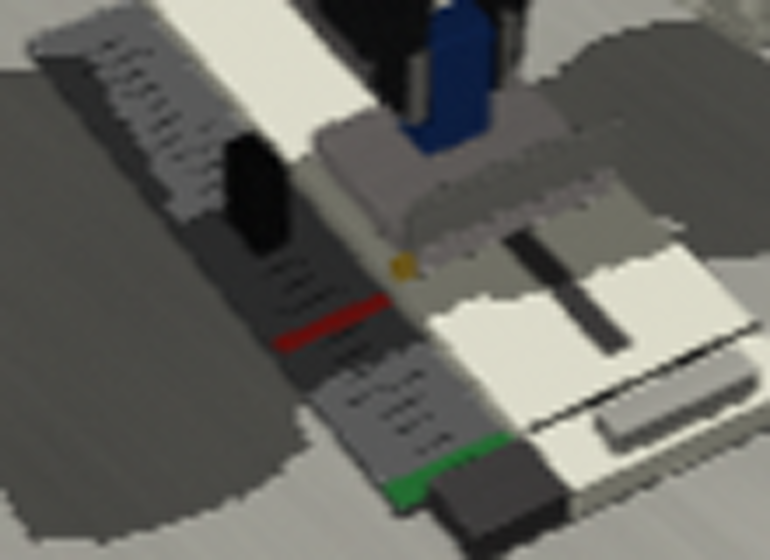

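The crop shows the gauge still flush and butted against the lug. The yellow pointer at (403,266) is in line with the red mark, whose near end is at (385,300), once the 12 mm height difference is allowed for. The measurements put them within about 1 mm, so I hand in while holding.

```bash
python3 -c "from bench import bot; print(bot.job_done())"
```

```text
the job is handed in; nothing more can be done
None
```

I handed the job in with the gauge lying flush against the board and butted to the lug, and the arm still holding the stop with its pointer within about 1 mm of the red mark by camera measurement; no verdict came back.

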